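# Shut the hallway vent flap with the hooked pole

## Task

The blue vent flap on the hallway bench is leaning open. Take the aluminium pole with the hook, drop the hook into the brass ring eye on top of the flap and pull the flap fully shut with it. Then unhook the pole, set it back on the bench standing on its handle and hook tip as it was, and leave the cat figurine where it stands.

Things in the scene. Friction and masses are not known exactly. Their poses are not given: they have to be found in the camera images.
- pole_grip (a point): Middle of the hooked pole's black rubber grip (80 x 24 x 24 mm, at the centre of mass; 0.2 kg, loose), 48 mm above the bench as it stands level. x runs along the pole to the hook, z up. The 14 mm aluminium tube ends at x = -190 mm in an orange triangular handle, 94 mm wide, reaching the bench, and at x = +200 mm in the hook: a 10 mm peg straight down, tip 48 mm below the tube's axis.
- eye (a point): Centre of the brass ring eye, opening 44 mm, bar 6 mm, level within 25 degrees, on two legs 37 mm above the flap's top edge; a peg enters from above, free to 25 mm below the centre. Moves with the flap; heading of x: the way it leans open (pull against x to shut), y along the hinge. 185 mm from the hinge axis, which is 90 mm above the bench; when shut it is straight above the hinge.
- flap (a joint): Angle of the blue vent flap (220 mm wide, 150 mm high, hinged along its level lower edge) in rad: 0 shut, upright against a stop; grows as it leans open; starts at 0.4 to 0.62. Stiff hinge: it stays where left; the eye takes 2 to 4 N of pull. A fixed white louvre frame, 240 mm wide, 215 mm high, stands 14 to 36 mm from the hinge on the closing side.
- cat_mid (a point): Middle of the white ceramic cat figurine (70 mm wide, 105 mm high), 50 mm above the bench; loose, to be left alone.

How it is judged:
By the outcome, as a careful person would: the job done as asked, in the order asked, and still so for the second after the job is handed in, with the robot touching nothing.
It also fails if it takes over 64 s, if anything falls off the work surface, if the arm or the gripper's body presses on something with over 40 N, if the wrist force passes 120 N, or if a joint passes its speed limit or range.

## Robot

A 7-joint arm with a two-finger parallel gripper is mounted at the origin on the work surface. World frame = base frame: x ahead of the robot, y to its left, z up, the work surface at z = 0. Lengths are in m, angles in degrees, forces in N, time in s.
With the tool pointing down it reaches from about 0.425 to 0.875 m from the base axis. Payload 4.7 kg.
Tool frame: the origin (TCP) lies midway between the tips of the shut fingers; the grasp point (between the pads) lies 19 mm behind it; z points along the fingers, y is the direction in which the jaws open and shut (so a half turn about z gives the same grasp; the last joint's range is limited). The gripper opens to 87 mm and grips with 3 to 60 N. Pads are 19 mm wide; open, the fingers measure 117 mm over their backs; the gripper's body (75 mm by 190 mm) begins 51 mm behind the grasp point.
Start: joints at [-71.786, 18.392, -4.016, 83.108, 1.295, 78.541, -3.26], TCP at [0.194, 0.62, 0.183] pointing down, gripper open.
Joint ranges: [-163.93, 163.93], [-17.29, 119.83], [-79.2, 71.16], [3.27, 140.29], [-89.18, 269.18], [5.43, 117.66], [-154.24, 154.24]. Speed limits (degrees/s): [147.25, 147.25, 180, 180, 180, 180, 180].

## Interface

Orientations are given as [roll, pitch, yaw] about the fixed x, y, z axes, in that order (R = Rz(yaw) Ry(pitch) Rx(roll)).
In Python, from cell import env gives the robot as it stands. The module is installed in compiled form; this text tells all that it offers.
- The arm moves only by the tool servo_tool, never from a script. Its argument "plan" is a list of rows, each a list of 3 entries, a list of its own where there are three numbers: the opening, from 0 (shut) to 1 (fully open), then the shift along the tool's x, y, z in cm, then the turn, a rotation vector about the tool's x, y, z in degrees. A call has 1 to 20 rows; each row shifts and turns the pose as measured when the row begins, along the tool's axes as they then stand; what a row does not reach is not made up. A row lasts 1/12 s, in which the tool goes at most 41.7 mm and 7.16 degrees, less where a joint would pass 70% of its speed; a pose out of reach is approached as far as the arm can. A call is refused whole if a number of a shift passes 4.17 or a number of a turn 7.16, either way. A call with a gripper value outside its range is refused whole. The fingers move at their own pace and stop on an object; "force" is the grip in N (left out, the last holds). Time passes only in rows, so rows that do not move let the fingers close. It gives the time, the measured TCP pose, the force and the opening at its end, in the units of the state.
- env.get_obs(): the state, without advancing time (a new reading comes with each control period).
- env.read_camera(name): name is "scene" or "side" or "wrist"; returns a dict with "image" (400x640x3 uint8, blue, green, red), "fx", "fy", "cx", "cy" (pixels), "rvec" (rotation vector, rad) and "tvec" (3), from world to camera coordinates, as OpenCV has them; the wrist camera has in their place "T_tool_cam" (4x4, takes a point from camera to tool coordinates, whose origin is the TCP and whose axes are the flange's). Camera axes: x right, y down, z forward; pixel columns grow to the right and rows downward; lengths in m; the calibration is good to about 2 mm. The wrist camera is an equidistant fisheye: a pixel r from the principal point sees the ray r / f radians off the axis. A picture is of the moment at which its call begins: read the wrist's pose just before it. There is no depth.
- env.sign_off(): hands the job in, once; it reports no verdict.
The state is a dict: "time_s": time; "qpos": joint angles; "joint_velocities": joint speeds; "effort": joint torques, N m; "tool_pos": TCP position; "tool_rot": TCP orientation; "force": force on the tool from outside, world axes, zero at the start; "wrist_torque": the same for the moment, N m; "grip_width": finger opening in m.
Only numpy, scipy, OpenCV 4.12 (cv2) and the standard library are available. Lean on these libraries where they do the work, as an engineer would, in place of code of your own. Each camera call takes 0.05 s, during which the arm holds its last target. There are 200 camera calls.

## Working session

There is one attempt and no reset: what is moved stays moved. The work goes in short steps, Python scripts to look and compute and a tool call to move; the robot and the scene stay as the last step left them, time stands still between calls to the robot, and variables do not carry over. Pictures are saved under pics/ and viewed, about 8 in all and at most 12, crops included, and the job is handed in when it is done.

Besides the shell and the picture viewer there is one more tool, called after "Emit:" by a JSON object that holds its "fn" and its "kwargs", one argument or row to a line. servo_tool: Moves the arm, as the interface text tells. Its arguments: {"type":"object","properties":{"plan":{"type":"array"},"force":{"type":"number"}},"required":["plan"]}

```bash
mkdir -p pics; cat > h.py <<'E'
import numpy as np, cv2
from cell import env
from scipy.spatial.transform import Rotation as R
def snap(n,out):
    c=env.read_camera(n); cv2.imwrite('pics/'+out,c['image']); return c
def proj(c,P):
    return cv2.projectPoints(np.atleast_2d(np.array(P,float)),c['rvec'],c['tvec'],np.array([[c['fx'],0,c['cx']],[0,c['fy'],c['cy']],[0,0,1.]]),None)[0][:,0]
def ray(c,u,v):
    M=R.from_rotvec(np.ravel(c['rvec'])).as_matrix(); o=-M.T@np.ravel(c['tvec'])
    return o, M.T@np.array([(u-c['cx'])/c['fx'],(v-c['cy'])/c['fy'],1])
def atz(c,u,v,z):
    o,d=ray(c,u,v); return o+d*(z-o[2])/d[2]
def tri(c1,p1,c2,p2):
    A=[];b=[]
    for c,p in((c1,p1),(c2,p2)):
        o,d=ray(c,*p); d=d/np.linalg.norm(d); Q=np.eye(3)-np.outer(d,d); A.append(Q); b.append(Q@o)
    A=np.vstack(A);b=np.hstack(b); x=np.linalg.lstsq(A,b,rcond=None)[0]; return x,np.linalg.norm(A@x-b)
E
python3 - <<'E'
from h import *
import pickle
cs={n:snap(n,n+'0.png') for n in('scene','side')}
pickle.dump({k:{a:b for a,b in c.items() if a!='image'} for k,c in cs.items()},open('cal.pkl','wb'))
for c in cs.values(): print(c['fx'],c['rvec'],c['tvec'],ray(c,320,200)[0])
print(env.get_obs())
E
```

```text
444.027548886145 [ 1.90908467  1.7820371  -0.60618988] [-0.05323996 -0.3703122   1.31591683] [ 1.08899635 -0.0099963   0.82800346]
508.33985723690733 [ 0.48489085 -2.82131639  1.01239243] [0.59052976 0.25106573 1.01441841] [0.41607751 0.62258097 0.93812395]
{'time_s': 0.1, 'qpos': array([-71.78538197,  18.43536488,  -4.01479649,  83.1686259 ,
         1.29617874,  78.54092507,  -3.25883871]), 'joint_velocities': array([-0.05019316, -0.0915459 , -0.07686397, -0.19508303, -0.02015372,
       -0.04155742,  0.02605527]), 'effort': array([-2.51160330e-06, -4.92571807e+01, -4.05522231e-01, -3.13398600e+01,
       -6.40432583e-02,  3.95042938e-02,  8.61515309e-05]), 'tool_pos': array([0.19434582, 0.61966873, 0.18225834]), 'tool_rot': array([-1.79900380e+02,  6.87827531e-03,  1.62595697e+02]), 'force': array([ 0.4394451 , -0.50901277,  0.04408463]), 'wrist_torque': array([ 0.03904286,  0.02863066, -0.05026863]), 'grip_width': 0.08715761479712435}
```

View pics/scene0.png

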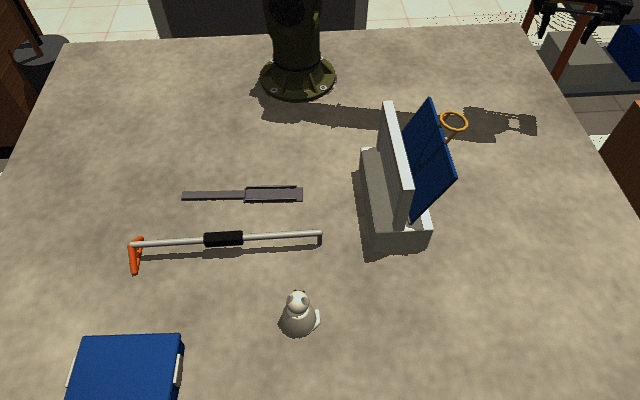

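View pics/side0.png

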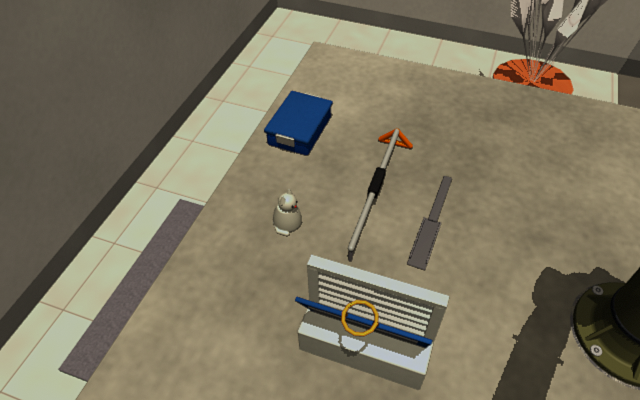

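The scene view shows the pole with its handle at (138,243), grip at (223,239) and hook at (320,234). The flap's ring is at (453,121) and the cat at (298,312). The side view shows the ring at (360,318), grip at (376,182), hook at (351,250), handle at (397,133) and cat at (287,215).

```bash
python3 - <<'E'
from h import *
import pickle
C=pickle.load(open('cal.pkl','rb'));s,d=C['scene'],C['side']
for n,p,q in [('grip',(223,239),(376,182)),('hooktop',(320,234),(351,250)),('handle',(138,243),(397,133)),('ring',(453,121),(360,318)),('cat',(298,312),(287,215)),('flapA',(431,98),(431,342)),('flapB',(456,178),(297,300)),('frameTopA',(386,101),(447,297)),('frameTopB',(408,190),(311,260))]:
    x,e=tri(s,p,d,q); print(n,x.round(3),round(e,4))
print('grip z48',atz(s,223,239,.048),atz(d,376,182,.048))
print('hook z48',atz(s,320,234,.048),atz(d,351,250,.048)); print('handle',atz(s,138,243,.048),atz(d,397,133,.048))
# colour segmentation
for n in C:
    im=cv2.imread(f'pics/{n}0.png');h=cv2.cvtColor(im,cv2.COLOR_BGR2HSV)
    print(n)
    m=cv2.inRange(h,(10,120,120),(30,255,255)); k,l,st,ce=cv2.connectedComponentsWithStats(m)
    print([ (st[i].tolist(),ce[i].round(1).tolist()) for i in range(1,k) if st[i][4]>15])
E
```

```text
grip [ 0.582 -0.178  0.046] 0.0006
hooktop [0.579 0.024 0.04 ] 0.002
handle [ 0.579 -0.354  0.05 ] 0.0039
ring [0.489 0.279 0.258] 0.0007
cat [ 0.747 -0.028  0.03 ] 0.0017
flapA [0.382 0.267 0.225] 0.0036
flapB [0.597 0.265 0.222] 0.0014
frameTopA [0.373 0.177 0.215] 0.0024
frameTopB [0.606 0.179 0.209] 0.0019
grip z48 [ 0.58320182 -0.17717112  0.048     ] [ 0.58135192 -0.17698881  0.048     ]
hook z48 [0.58536016 0.0245206  0.048     ] [0.5766729  0.02806053 0.048     ]
handle [ 0.58039295 -0.35226613  0.048     ] [ 0.57819975 -0.3593138   0.048     ]
scene
[([635, 100, 5, 7, 21], [637.6, 102.0]), ([440, 110, 28, 21, 168], [453.5, 120.3]), ([131, 236, 13, 6, 36], [137.0, 238.4]), ([128, 242, 12, 31, 149], [132.4, 258.5]), ([137, 248, 5, 5, 17], [138.8, 249.8])]
side
[([528, 60, 11, 21, 83], [532.9, 69.7]), ([538, 64, 11, 14, 31], [542.9, 70.0]), ([378, 129, 17, 11, 50], [385.5, 134.4]), ([396, 128, 17, 20, 86], [404.8, 138.3]), ([396, 141, 11, 6, 30], [400.3, 143.3]), ([342, 300, 37, 36, 389], [359.4, 317.9])]
```

Emit:
{"fn": "servo_tool", "kwargs": {
  "plan": [
    [1,[0,0,-4],[0,0,7]],
    [1,[0,0,-4],[0,0,7]],
    [1,[0,0,-4],[0,0,7]],
    [1,[0,0,-4],[0,0,7]],
    [1,[0,0,-4],[0,0,7]],
    [1,[0,0,-3],[0,0,7]],
    [1,[0,0,0],[0,0,7]],
    [1,[0,0,0],[0,0,7]],
    [1,[0,0,0],[0,0,7]],
    [1,[0,0,0],[0,0,7]]
  ],
  "force": 40
}}

```text
time_s: 0.93
tool_pos: [0.1937, 0.6172, 0.415]
tool_rot: [-179.7, 0.9, 90.9]
force: [0.1, -0.1, -0.1]
grip_width: 0.0872
```

Emit:
{"fn": "servo_tool", "kwargs": {
  "plan": [
    [1,[-3.3,2.4,0],[0,0,0]],
    [1,[-3.3,2.4,0],[0,0,0]],
    [1,[-3.3,2.4,0],[0,0,0]],
    [1,[-3.3,2.4,0],[0,0,0]],
    [1,[-3.3,2.4,0],[0,0,0]],
    [1,[-3.3,2.4,0],[0,0,0]],
    [1,[-3.8,1.5,0],[0,0,0]],
    [1,[-3.8,1.5,0],[0,0,0]],
    [1,[-3.8,1.5,0],[0,0,0]],
    [1,[-3.8,1.5,0],[0,0,0]],
    [1,[-3.8,1.5,0],[0,0,0]],
    [1,[-3.8,1.5,0],[0,0,0]],
    [1,[-3.8,1.5,0],[0,0,0]],
    [1,[-3.8,1.5,0],[0,0,0]]
  ]
}}

```text
time_s: 2.1
tool_pos: [0.4645, 0.1165, 0.4106]
tool_rot: [-178.9, 1.5, 91.8]
force: [1.1, 0.9, 0.5]
grip_width: 0.0867
```

Emit:
{"fn": "servo_tool", "kwargs": {
  "plan": [
    [1,[-3.5,1.3,0],[0,0,0]],
    [1,[-3.5,1.3,0],[0,0,0]],
    [1,[-3.5,1.3,0],[0,0,0]],
    [1,[-3.5,1.3,0],[0,0,0.5]],
    [1,[-3.5,1.3,0.5],[0,0,0.5]],
    [1,[-3.0,1.2,2.5],[0,0,0.5]],
    [1,[-3.0,1.2,2.5],[0,0,0.5]],
    [1,[-2.5,1.2,3],[0,0,0.5]],
    [1,[-2.0,1,3],[0,0,0]],
    [1,[-1,0.6,3],[0,0,0]],
    [1,[0,0,3],[0,0,0]],
    [1,[0,0,3],[0,0,0]],
    [1,[0,0,2],[0,0,0]],
    [1,[0,0,0],[0,0,0]]
  ]
}}

```text
time_s: 3.27
tool_pos: [0.5822, -0.2076, 0.1804]
tool_rot: [-179.0, 1.8, 88.0]
force: [-0.5, -0.1, -0.8]
grip_width: 0.0868
```

```bash
python3 - <<'E'
from h import *
o=env.get_obs(); print(o['tool_pos'],o['tool_rot'],o['qpos'].round(1))
c=snap('wrist','w1.png'); print(c['T_tool_cam'],c['fx'],c['cx'],c['cy'])
E
```

```text
[ 0.58223314 -0.20763522  0.18039154] [-179.01054406    1.83964399   88.04686575] [-21.9  18.9  47.4  89.3 -12.   78.2  24.5]
[[-8.31261403e-04 -9.67353342e-01 -2.53430110e-01  7.01841893e-02]
 [ 9.99999612e-01 -8.78182456e-04  7.20184885e-05 -1.61972062e-03]
 [-2.92225202e-04 -2.53429952e-01  9.67353697e-01 -1.99890406e-01]
 [ 0.00000000e+00  0.00000000e+00  0.00000000e+00  1.00000000e+00]] 309.70691628693146 321.17871334309444 198.70055521592312
```

View pics/w1.png

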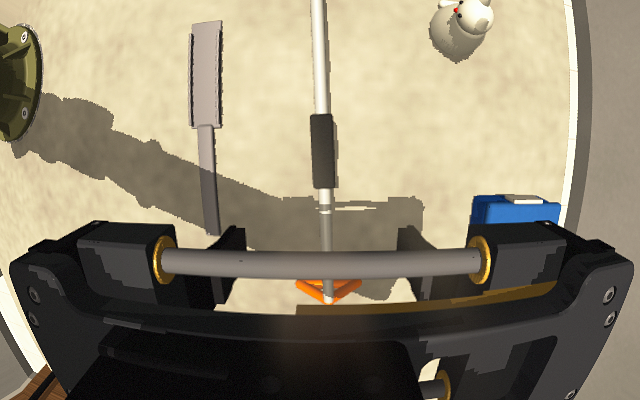

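The wrist view shows the pole running up the image. The grip's top face is centred about (322,151) with ends at rows 114 and 188, and the tube passes through (319,10).

```bash
cat >> h.py <<'E'
def wz(c,pose,u,v,z):
    p,r=pose; M=R.from_euler('xyz',r,degrees=True).as_matrix(); T=np.array(c['T_tool_cam'])
    a=np.array([u-c['cx'],v-c['cy']]); rr=np.linalg.norm(a); th=rr/c['fx']; a=a/rr*np.sin(th)
    d=M@T[:3,:3]@np.array([a[0],a[1],np.cos(th)]); o=M@T[:3,3]+p
    return o+d*(z-o[2])/d[2]
E
python3 - <<'E'
from h import *
o=env.get_obs(); c=env.read_camera('wrist'); ps=(o['tool_pos'],o['tool_rot'])
for u,v,z in [(321,114,.06),(323,188,.06),(322,151,.06),(319,10,.055),(327,270,.055)]: print(u,v,wz(c,ps,u,v,z).round(4))
E
```

```text
321 114 [ 0.5819 -0.1359  0.06  ]
323 188 [ 0.5813 -0.2141  0.06  ]
322 151 [ 0.5816 -0.1744  0.06  ]
319 10 [ 0.5837 -0.0232  0.055 ]
327 270 [ 0.5826 -0.3166  0.055 ]
```

```bash
cat >> h.py <<'E'
def go(target,rot=(180,0,90)):
    "shift cm in tool axes & rotvec deg from the present pose"
    o=env.get_obs(); A=R.from_euler('xyz',o['tool_rot'],degrees=True)
    print('pos',o['tool_pos'].round(4),'rot',o['tool_rot'].round(2),'F',o['force'].round(1),'q',o['qpos'].round(0),'w',round(float(o['grip_width']),4))
    print('shift',(A.inv().apply(np.array(target)-o['tool_pos'])*100).round(2),'turn',np.degrees((A.inv()*R.from_euler('xyz',rot,degrees=True)).as_rotvec()).round(2))
E
python3 -c "
from h import *
go((.582,-.176,.031))"
```

```text
pos [ 0.5846 -0.208   0.1846] rot [-179.34    1.89   88.09] F [0.  0.3 0.7] q [-22.  19.  47.  89. -12.  78.  24.] w 0.0866
shift [ 3.7  -0.19 15.25] turn [-0.69  1.88 -1.93]
```

Emit:
{"fn": "servo_tool", "kwargs": {
  "plan": [
    [1,[1.2,0,2.5],[-0.3,0.9,-1]],
    [1,[1.2,0,2.5],[-0.3,0.9,-1]],
    [1,[1.0,0,2.5],[0,0,0]],
    [1,[0,0,2],[0,0,0]],
    [1,[0,0,2],[0,0,0]],
    [1,[0,0,0],[0,0,0]]
  ]
}}

```text
time_s: 3.87
tool_pos: [0.5972, -0.1752, 0.0806]
tool_rot: [178.6, 0.2, 90.4]
force: [-0.6, -0.0, -1.0]
grip_width: 0.0869
```

```bash
python3 -c "
from h import *
go((.582,-.176,.031))"
```

```text
pos [ 0.5972 -0.1752  0.0806] rot [178.64   0.18  90.42] F [-0.6 -0.  -1. ] q [-22.  22.  44.  97. -17.  66.  28.] w 0.0869
shift [-0.05 -1.64  4.93] turn [1.36 0.17 0.42]
```

Emit:
{"fn": "servo_tool", "kwargs": {
  "plan": [
    [1,[0,-0.9,0.8],[0.7,0,0]],
    [1,[0,-0.8,1],[0.6,0,0]],
    [1,[0,0,1],[0,0,0]],
    [1,[0,0,0],[0,0,0]]
  ]
}}

```text
time_s: 4.2
tool_pos: [0.5844, -0.1762, 0.0575]
tool_rot: [179.5, 0.3, 90.5]
force: [-0.8, 1.4, 0.4]
grip_width: 0.087
```

```bash
python3 -c "
from h import *
go((.582,-.176,.031))"
```

```text
pos [ 0.5844 -0.1762  0.0575] rot [179.48   0.27  90.52] F [-0.8  1.4  0.4] q [-21.  23.  44. 100. -17.  64.  28.] w 0.087
shift [ 0.04 -0.26  2.64] turn [0.52 0.27 0.53]
```

Emit:
{"fn": "servo_tool", "kwargs": {
  "plan": [
    [1,[0,-0.3,0.9],[0.5,0.3,0.4]],
    [1,[0,0,0.9],[0,0,0]],
    [1,[0,0,0.8],[0,0,0]],
    [1,[0,0,0],[0,0,0]]
  ]
}}

```text
time_s: 4.53
tool_pos: [0.5825, -0.1771, 0.0308]
tool_rot: [179.8, -0.0, 90.0]
force: [-0.8, -0.4, -0.2]
grip_width: 0.0869
```

```bash
python3 -c "
from h import *
go((.582,-.176,.031))"
```

```text
pos [ 0.5825 -0.1771  0.0308] rot [ 1.7984e+02 -5.0000e-02  9.0040e+01] F [-0.8 -0.4 -0.2] q [-20.  25.  43. 101. -19.  62.  29.] w 0.0869
shift [ 0.11 -0.05 -0.02] turn [ 0.16 -0.05  0.04]
```

Grasp.

Emit:
{"fn": "servo_tool", "kwargs": {
  "plan": [
    [0,[0,0,0],[0,0,0]],
    [0,[0,0,0],[0,0,0]],
    [0,[0,0,0],[0,0,0]],
    [0,[0,0,0],[0,0,0]],
    [0,[0,0,0],[0,0,0]],
    [0,[0,0,0],[0,0,0]],
    [0,[0,0,0],[0,0,0]],
    [0,[0,0,0],[0,0,0]]
  ],
  "force": 50
}}

```text
time_s: 5.2
tool_pos: [0.5833, -0.1776, 0.0312]
tool_rot: [179.8, -0.0, 90.0]
force: [0.4, -0.3, -0.1]
grip_width: 0.0416
```

Emit:
{"fn": "servo_tool", "kwargs": {
  "plan": [
    [0,[0,0,0],[0,0,0]],
    [0,[0,0,0],[0,0,0]],
    [0,[0,0,0],[0,0,0]],
    [0,[0,0,0],[0,0,0]],
    [0,[0,0,0],[0,0,0]],
    [0,[0,0,0],[0,0,0]]
  ]
}}

```text
time_s: 5.7
tool_pos: [0.5834, -0.1775, 0.0315]
tool_rot: [179.8, -0.0, 90.0]
force: [-0.1, 0.3, 0.4]
grip_width: 0.0039
```

The opening reads 4 mm, so the pole is not between the pads. I'll look.

```bash
python3 - <<'E'
from h import *
a=snap('side','s1.png')['image'];b=snap('scene','c1.png')['image']; 
x=cv2.resize(a[90:290,230:480],(750,600)); cv2.imwrite('pics/x.png',x)
im=np.hstack([cv2.resize(a[90:270,270:470],(400,360)),cv2.resize(b[190:370,110:310],(400,360))]); cv2.imwrite('pics/m1.png',im)
print(env.get_obs()['grip_width'])
E
```

```text
0.0014593587932159489
```

View pics/m1.png

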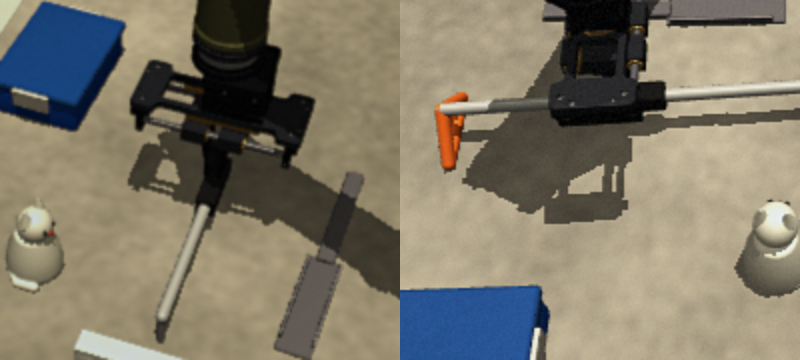

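```bash
python3 - <<'E'
from h import *
o=env.get_obs();print(o['tool_pos'],o['force'],o['wrist_torque'],o['grip_width'])
ims=[]
for n,f in (('scene','c1'),('side','s1')):
    c=env.read_camera(n); im=c['image']
    P=[o['tool_pos'],o['tool_pos']+[0,0,.019],o['tool_pos']+[0,0,.07]]
    uv=proj(c,P); print(n,uv.round(0).tolist())
    u,v=uv[1].astype(int); S=6; im2=cv2.resize(im[v-50:v+50,u-33:u+33],None,fx=S,fy=S,interpolation=cv2.INTER_CUBIC)
    for p in uv: cv2.circle(im2,tuple(int(t) for t in ((p-[u-33,v-50]+.5)*S)),4,(0,0,255),1)
    ims.append(im2)
cv2.imwrite('pics/m2.png',np.hstack(ims))
E
```

```text
[ 0.58343111 -0.17754342  0.03147406] [-0.29880812  0.09842014 -0.04581785] [-0.0774213   0.04667115  0.03231961] 0.0014593587932159489
scene [[224.0, 243.0], [223.0, 238.0], [218.0, 225.0]]
side [[375.0, 186.0], [375.0, 181.0], [377.0, 166.0]]
```

View pics/m2.png

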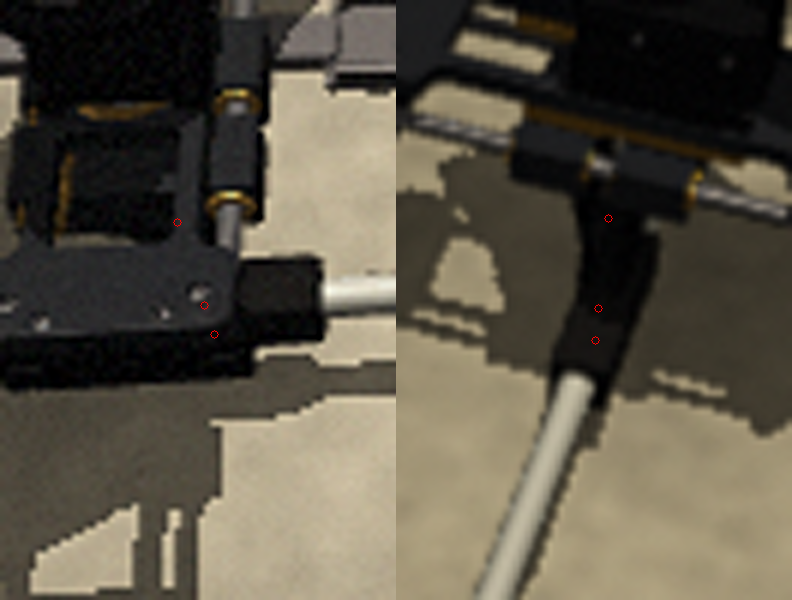

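```bash
python3 - <<'E'
from h import *
c=env.read_camera('wrist'); im=c['image'][80:400,120:520]
cv2.imwrite('pics/w2.png',cv2.resize(im,(750,600),interpolation=cv2.INTER_CUBIC)); print(env.get_obs()['grip_width'])
E
```

```text
0.00023730294226437964
```

View pics/w2.png

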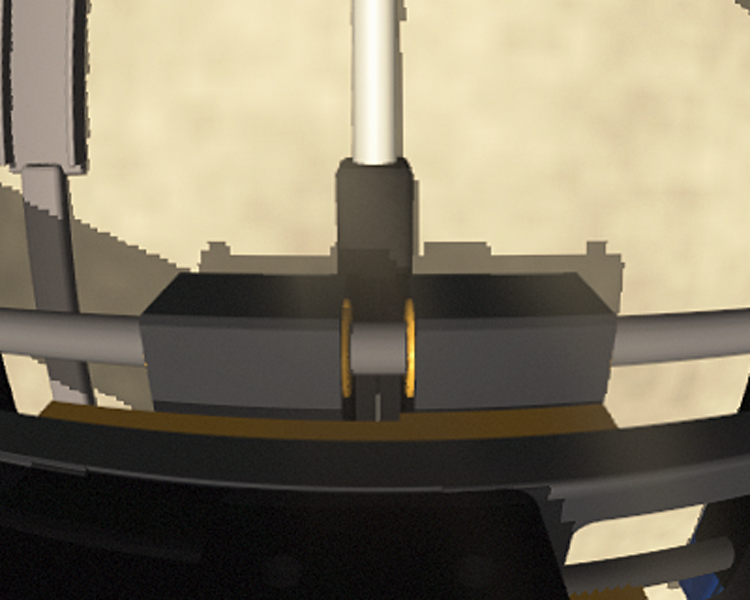

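```bash
python3 - <<'E'
from h import *
import pickle
C=pickle.load(open('cal.pkl','rb'));s,d=C['scene'],C['side']
print(tri(s,(229.5,206.7),d,(376,158.2)))
o=env.get_obs();print(o['tool_pos'],o['tool_rot'],o['qpos'],o['effort'].round(2),o['grip_width'],o['time_s'])
for q in [(.678,-.14,.101),(.678,-.214,.101),(.6,-.167,.031),(.6,-.167,.061)]: print(proj(s,q),proj(d,q))
E
```

```text
(array([ 0.58110228, -0.14654064,  0.15566606]), np.float64(0.0007341602444295018))
[ 0.58344423 -0.17756181  0.03147377] [ 1.79752751e+02 -1.43274280e-02  9.00388553e+01] [-20.35697904  24.64650864  43.19850171 100.48595221 -18.95337892
  62.12370046  29.21573202] [-0.000e+00 -4.134e+01  9.250e+00 -2.674e+01 -4.000e-02  5.000e-02
 -0.000e+00] 0.00023730294226437964 5.95
[[235.02836349 265.72538526]] [[332.42164783 167.03304971]]
[[194.87501682 268.23399392]] [[342.80166984 145.77848842]]
[[228.85846963 249.89289158]] [[366.79466438 187.75482669]]
[[226.40671302 242.2667744 ]] [[367.55790584 179.2401811 ]]
```

Emit:
{"fn": "servo_tool", "kwargs": {
  "plan": [
    [1,[0,0,0],[0,0,0]],
    [1,[0,0,0],[0,0,0]],
    [1,[0,0,0],[0,0,0]],
    [1,[0,0,0],[0,0,0]],
    [1,[0,0,0],[0,0,0]],
    [1,[0,0,0],[0,0,0]],
    [1,[0,0,0],[0,0,0]],
    [1,[0,0,0],[0,0,0]]
  ]
}}

```text
time_s: 6.62
tool_pos: [0.5834, -0.1775, 0.0315]
tool_rot: [179.8, -0.0, 90.0]
force: [0.1, -0.1, -0.0]
grip_width: 0.0458
```

```bash
python3 - <<'E'
from h import *
o=env.get_obs();print(o['tool_pos'],o['tool_rot'],o['grip_width'])
a=env.read_camera('side'); w=env.read_camera('wrist')
p=o['tool_pos']; im=a['image'][130:230,315:440]; S=6
x=cv2.resize(im,None,fx=S,fy=S,interpolation=cv2.INTER_CUBIC)
for q in [(0.0435,.0095,0),(-.0435,.0095,0),(.0435,.0095,.03),(-.0435,.0095,.03)]:
    u=(proj(a,p+np.array(q))[0]-[315,130]+.5)*S; cv2.circle(x,tuple(int(t) for t in u),4,(0,0,255),1)
for q in [(.57,-.136,.036),(.594,-.136,.036),(.57,-.136,.06),(.594,-.136,.06),(.57,-.216,.06),(.594,-.216,.06)]:
    u=(proj(a,q)[0]-[315,130]+.5)*S; cv2.circle(x,tuple(int(t) for t in u),4,(0,255,0),1)
cv2.imwrite('pics/s2.png',x); cv2.imwrite('pics/w3.png',w['image'])
E
```

```text
[ 0.58343321 -0.17753907  0.03146686] [ 1.79755361e+02 -1.75163529e-02  9.00353050e+01] 0.04575251527819975
```

View pics/s2.png

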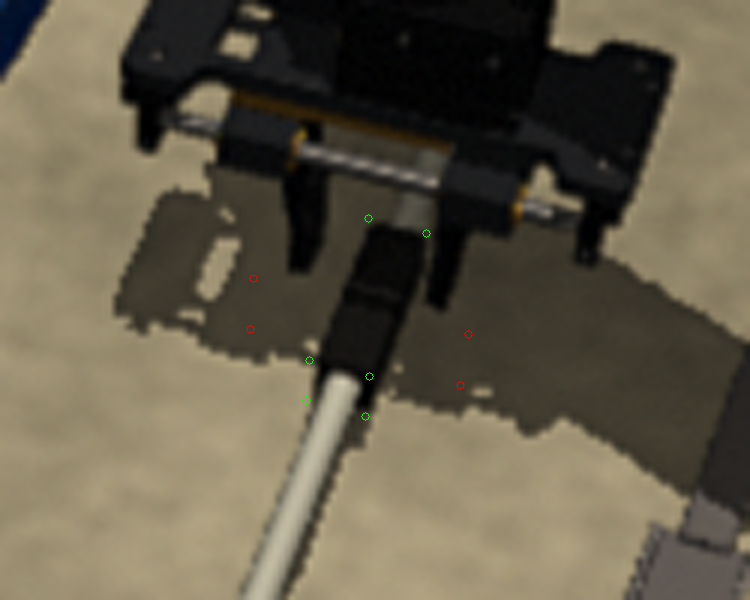

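The side view shows the real fingertips at about 46 mm opening, at crop (300,270) and (437,305). They are roughly 40 mm higher than the reported TCP projects, so they shut above the grip. The fingertip positions in the first wrist picture give the same figure, about 38 mm. I'll treat the tips as 38 mm behind the reported TCP and go lower while watching the force.

Emit:
{"fn": "servo_tool", "kwargs": {
  "plan": [
    [1,[0,0,0],[0,0,0]],
    [1,[0,0,0],[0,0,0]],
    [1,[0,0,0],[0,0,0]],
    [1,[0,0,0],[0,0,0]],
    [1,[0,0,0],[0,0,0]],
    [1,[0,0,0.7],[0,0,0]],
    [1,[0,0,0.7],[0,0,0]],
    [1,[0,0,0.6],[0,0,0]],
    [1,[0,0,0],[0,0,0]]
  ]
}}

```text
time_s: 7.47
tool_pos: [0.5836, -0.1774, 0.0094]
tool_rot: [179.7, -0.0, 90.0]
force: [-0.9, -0.0, 0.6]
grip_width: 0.0867
```

```bash
python3 -c "
from h import *
go((.582,-.176,-.007))
cv2.imwrite('pics/w4.png',env.read_camera('wrist')['image'])"
```

```text
pos [ 0.5836 -0.1774  0.0094] rot [ 1.7974e+02 -3.0000e-02  9.0050e+01] F [-0.9 -0.   0.6] q [-20.  26.  42. 101. -20.  60.  30.] w 0.0867
shift [ 0.13 -0.16  1.64] turn [ 0.26 -0.03  0.05]
```

View pics/w4.png

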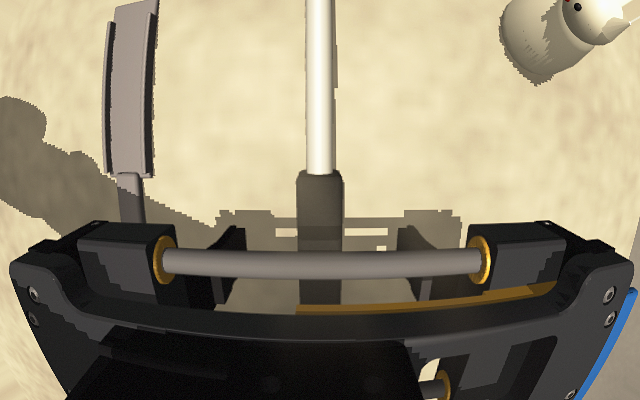

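The wrist view shows the grip centred at column 320 between the open fingers, whose inner tips are at (246,228) and (398,228). Lowering the rest of the way and gripping.

Emit:
{"fn": "servo_tool", "kwargs": {
  "plan": [
    [1,[0,-0.1,0.6],[0.2,0,0]],
    [1,[0,0,0.6],[0,0,0]],
    [1,[0,0,0.4],[0,0,0]],
    [1,[0,0,0],[0,0,0]],
    [0,[0,0,0],[0,0,0]],
    [0,[0,0,0],[0,0,0]],
    [0,[0,0,0],[0,0,0]],
    [0,[0,0,0],[0,0,0]],
    [0,[0,0,0],[0,0,0]],
    [0,[0,0,0],[0,0,0]],
    [0,[0,0,0],[0,0,0]],
    [0,[0,0,0],[0,0,0]],
    [0,[0,0,0],[0,0,0]],
    [0,[0,0,0],[0,0,0]],
    [0,[0,0,0],[0,0,0]],
    [0,[0,0,0],[0,0,0]]
  ],
  "force": 50
}}

```text
time_s: 8.85
tool_pos: [0.5834, -0.1779, -0.0072]
tool_rot: [179.9, 0.0, 90.0]
force: [0.1, -0.1, 0.1]
grip_width: 0.0238
```

Emit:
{"fn": "servo_tool", "kwargs": {
  "plan": [
    [0,[0,0,-1.5],[0,0,0]],
    [0,[0,0,-2.5],[0,0,0]],
    [0,[0,0,-3],[0,0,0]],
    [0,[0,0,-3],[0,0,0]],
    [0,[0,0,-3],[0,0,0]],
    [0,[0,0,-3],[0,0,0]],
    [0,[0,0,-3],[0,0,0]],
    [0,[0,0,-3],[0,0,0]],
    [0,[0,0,-3],[0,0,0]],
    [0,[0,0,-3],[0,0,0]],
    [0,[0,0,-2],[0,0,0]],
    [0,[0,0,-1],[0,0,0]],
    [0,[0,0,0],[0,0,0]]
  ]
}}

```text
time_s: 9.93
tool_pos: [0.5759, -0.1795, 0.3255]
tool_rot: [-179.8, -0.1, 89.6]
force: [-0.1, 0.1, -2.3]
grip_width: 0.0237
```

```bash
python3 -c "
from h import *
go((.489,.077,.305))"
```

```text
pos [ 0.5759 -0.1795  0.3255] rot [-1.7981e+02 -8.0000e-02  8.9610e+01] F [-0.1  0.1 -2.3] q [-24.  14.  48.  77. -10.  93.  23.] w 0.0237
shift [25.59 -8.86  2.11] turn [-0.19 -0.08 -0.39]
```

Emit:
{"fn": "servo_tool", "kwargs": {
  "plan": [
    [0,[1.2,-0.4,0],[0,0,0]],
    [0,[2.2,-0.8,0],[0,0,0]],
    [0,[2.2,-0.8,0],[0,0,0]],
    [0,[2.2,-0.8,0],[0,0,0]],
    [0,[2.2,-0.8,0],[0,0,0]],
    [0,[2.2,-0.8,0],[0,0,0]],
    [0,[2.2,-0.8,0],[0,0,0]],
    [0,[2.2,-0.8,0],[0,0,0]],
    [0,[2.2,-0.8,0],[0,0,0]],
    [0,[2.2,-0.8,0],[0,0,0]],
    [0,[2.2,-0.8,0],[0,0,0]],
    [0,[1.3,-0.5,0.5],[0,0,0]],
    [0,[0.8,0,0.5],[0,0,0]],
    [0,[0,0,0],[0,0,0]]
  ]
}}

```text
time_s: 11.1
tool_pos: [0.4759, 0.0788, 0.3084]
tool_rot: [-179.1, 0.2, 88.9]
force: [0.6, 0.0, -1.8]
grip_width: 0.0232
```

```bash
python3 - <<'E'
from h import *
go((.489,.077,.305))
ims=[]
for n in('scene','side'):
    c=env.read_camera(n); im=c['image']; p=env.get_obs()['tool_pos']
    cv2.imwrite(f'pics/{n}2.png',im)
    tip=proj(c,p+[0,.202,.007])[0]; ring=proj(c,(.489,.279,.258))[0]
    u,v=((tip+ring)/2).astype(int); S=6; O=np.array([u-33,v-45]);print(n,O,tip.round(1),ring.round(1))
    ims.append(cv2.resize(im[v-45:v+45,u-33:u+33],None,fx=S,fy=S,interpolation=cv2.INTER_CUBIC))
cv2.imwrite('pics/m3.png',np.hstack(ims))
E
```

```text
pos [0.4759 0.0788 0.3084] rot [-179.08    0.2    88.9 ] F [ 0.6  0.  -1.8] q [-47.  -5.  32.  94.   3.  91. -16.] w 0.0232
shift [-0.15  1.32  0.32] turn [-0.92  0.19 -1.1 ]
scene [422  60] [458.9  91.2] [452.7 120.6]
side [332 264] [370.6 300.5] [359.9 318. ]
```

View pics/m3.png

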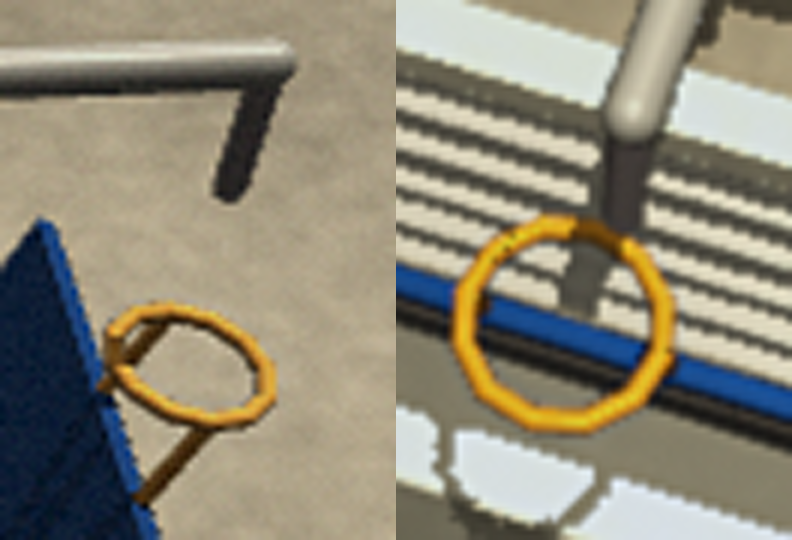

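The crop shows the hook tip at scene px (460,92) and side px (370,301), within 1 px of my prediction. The ring centre is at (454,121) and (360,318), as measured before. Aligning.

Emit:
{"fn": "servo_tool", "kwargs": {
  "plan": [
    [0,[0,0.7,0],[-0.5,0.1,-0.6]],
    [0,[0,0.6,0],[-0.4,0.1,-0.5]],
    [0,[0,0,0],[0,0,0]],
    [0,[0,0,0],[0,0,0]]
  ]
}}

```text
time_s: 11.53
tool_pos: [0.493, 0.0704, 0.3098]
tool_rot: [179.8, 0.1, 89.4]
force: [-0.8, -0.8, -2.2]
grip_width: 0.0235
```

```bash
python3 -c "
from h import *
go((.489,.077,.233))"
```

```text
pos [0.493  0.0704 0.3098] rot [1.7977e+02 1.1000e-01 8.9420e+01] F [-0.8 -0.8 -2.2] q [-46.  -4.  33.  93.   2.  90. -14.] w 0.0235
shift [ 0.67 -0.43  7.67] turn [ 0.23  0.11 -0.58]
```

Emit:
{"fn": "servo_tool", "kwargs": {
  "plan": [
    [0,[0.6,-0.4,0.5],[0.2,0,-0.5]],
    [0,[0,0,1.2],[0,0,0]],
    [0,[0,0,1.2],[0,0,0]],
    [0,[0,0,0],[0,0,0]]
  ]
}}

```text
time_s: 11.87
tool_pos: [0.4892, 0.0755, 0.2781]
tool_rot: [180.0, 0.1, 89.8]
force: [-0.1, 0.5, -2.6]
grip_width: 0.0236
```

```bash
python3 -c "
from h import *
go((.489,.077,.233))"
```

```text
pos [0.4892 0.0755 0.2781] rot [1.7997e+02 1.3000e-01 8.9790e+01] F [-0.1  0.5 -2.6] q [-46.  -4.  33.  97.   2.  87. -14.] w 0.0236
shift [ 0.16 -0.03  4.51] turn [ 0.03  0.13 -0.21]
```

Emit:
{"fn": "servo_tool", "kwargs": {
  "plan": [
    [0,[0.1,0,1.0],[0,0,0]],
    [0,[0,0,1.0],[0,0,0]],
    [0,[0,0,1.0],[0,0,0]],
    [0,[0,0,1.0],[0,0,0]],
    [0,[0,0,0.4],[0,0,0]],
    [0,[0,0,0],[0,0,0]]
  ]
}}

```text
time_s: 12.37
tool_pos: [0.4874, 0.0764, 0.227]
tool_rot: [-179.8, 0.2, 89.8]
force: [0.0, 0.2, -1.5]
grip_width: 0.0233
```

```bash
python3 - <<'E'
from h import *
go((.489,.077,.233))
ims=[]
for n in('scene','side'):
    c=env.read_camera(n); im=c['image']; ring=proj(c,(.489,.279,.265))[0]
    u,v=ring.astype(int); S=6
    ims.append(cv2.resize(im[v-45:v+45,u-33:u+33],None,fx=S,fy=S,interpolation=cv2.INTER_CUBIC))
cv2.imwrite('pics/m4.png',np.hstack(ims))
E
```

```text
pos [0.4874 0.0764 0.227 ] rot [-179.82    0.2    89.85] F [ 0.   0.2 -1.5] q [-46.  -3.  33. 102.   2.  81. -14.] w 0.0233
shift [ 0.05  0.16 -0.6 ] turn [-0.18  0.2  -0.15]
```

View pics/m4.png

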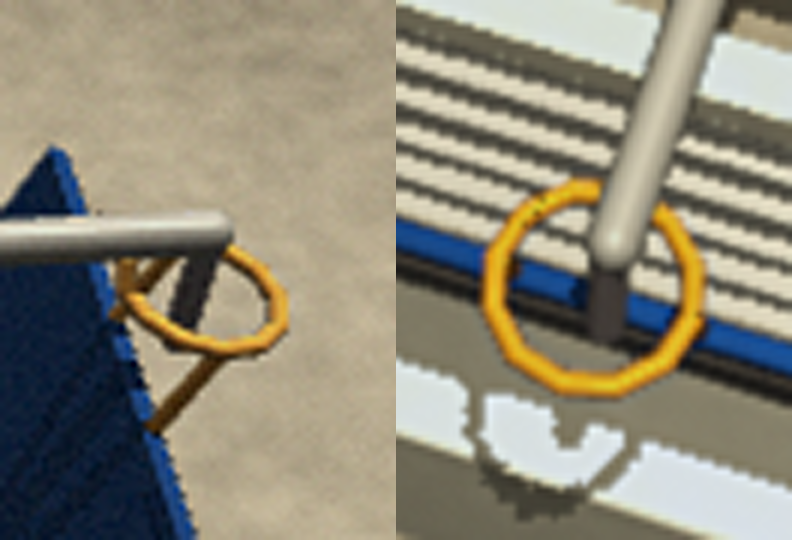

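The peg is inside the ring in both views: scene crop (190,300), side crop (605,300). Now I'll pull toward -y along the flap's arc.

Emit:
{"fn": "servo_tool", "kwargs": {
  "plan": [
    [0,[0,0,-0.4],[0,0,0]],
    [0,[-0.8,0,-0.2],[0,0,0]],
    [0,[-0.8,0,-0.2],[0,0,0]],
    [0,[-0.8,0,-0.3],[0,0,0]],
    [0,[-0.8,0,-0.3],[0,0,0]],
    [0,[-0.8,0,-0.2],[0,0,0]],
    [0,[-0.8,0,-0.2],[0,0,0]],
    [0,[0,0,0],[0,0,0]]
  ]
}}

```text
time_s: 13.13
tool_pos: [0.4898, 0.0256, 0.2509]
tool_rot: [179.8, -0.1, 89.9]
force: [-0.8, 0.5, -2.4]
grip_width: 0.0235
```

```bash
python3 -c "
from h import *
go((.489,-.0175,.248))"
```

```text
pos [0.4898 0.0256 0.2509] rot [ 1.7978e+02 -1.0000e-01  8.9890e+01] F [-0.8  0.5 -2.4] q [-44.  -5.  36. 100.   3.  83.  -9.] w 0.0235
shift [-4.31 -0.08  0.28] turn [ 0.22 -0.1  -0.11]
```

```bash
cat >> h.py <<'E'
def ring():
    r=[]
    for n,box in(('scene',(360,60,520,200)),('side',(280,220,450,380))):
        c=env.read_camera(n); h=cv2.cvtColor(c['image'],cv2.COLOR_BGR2HSV); m=cv2.inRange(h,(10,120,100),(30,255,255))
        M=np.zeros_like(m); x0,y0,x1,y1=box; M[y0:y1,x0:x1]=m[y0:y1,x0:x1]
        pts=np.column_stack(np.nonzero(M)[::-1]).astype(np.float32)
        hull=cv2.convexHull(pts); e=cv2.fitEllipse(hull); bb=cv2.boundingRect(hull); r.append((c,e[0],bb,c['image']))
    x,err=tri(r[0][0],r[0][1],r[1][0],r[1][1]); print('ring',x.round(4),round(err,4),[q[2] for q in r]); return x,r
E
python3 -c "
from h import *
ring()"
```

```text
ring [0.4898 0.2438 0.2714] 0.0002 [(421, 106, 30, 21), (349, 278, 37, 32)]
```

The ring has followed to y=0.244, z=0.271, as the model predicts. Continuing, with the tip a little lower.

Emit:
{"fn": "servo_tool", "kwargs": {
  "plan": [
    [0,[0,0,0.5],[0,0,0]],
    [0,[-0.8,0,0],[0,0,0]],
    [0,[-0.8,0,0],[0,0,0]],
    [0,[-0.8,0,0],[0,0,0]],
    [0,[-0.8,0,0],[0,0,0]],
    [0,[-0.5,0,0],[0,0,0]],
    [0,[0,0,0],[0,0,0]]
  ]
}}

```text
time_s: 13.82
tool_pos: [0.4898, -0.011, 0.2445]
tool_rot: [179.8, -0.3, 90.1]
force: [0.5, 2.0, -2.0]
grip_width: 0.0234
```

```bash
python3 -c "
from h import *
go((.489,-.0175,.248));ring()"
```

```text
pos [ 0.4898 -0.011   0.2445] rot [179.8   -0.27  90.1 ] F [ 0.5  2.  -2. ] q [-42.  -5.  38. 101.   3.  83.  -4.] w 0.0234
shift [-0.65 -0.08 -0.36] turn [ 0.2  -0.27  0.1 ]
ring [0.4892 0.2064 0.2747] 0.0006 [(401, 105, 30, 22), (357, 259, 36, 26)]
```

Emit:
{"fn": "servo_tool", "kwargs": {
  "plan": [
    [0,[-0.5,0,0],[0,0,0]],
    [0,[-0.5,0,0],[0,0,0]],
    [0,[-0.3,0,0],[0,0,0]]
  ]
}}

```text
time_s: 14.17
tool_pos: [0.4899, -0.0105, 0.2434]
tool_rot: [179.8, -1.1, 90.7]
force: [1.9, 4.9, -4.7]
grip_width: 0.0233
```

```bash
python3 -c "
from h import *
go((.489,-.0175,.248));ring()"
```

```text
pos [ 0.4899 -0.0105  0.2434] rot [179.81  -1.14  90.74] F [ 1.9  4.9 -4.7] q [-42.  -5.  39. 101.   2.  83.  -3.] w 0.0233
shift [-0.69 -0.1  -0.47] turn [ 0.18 -1.14  0.74]
ring [0.4897 0.2063 0.2751] 0.0005 [(401, 105, 30, 22), (357, 259, 36, 26)]
```

Emit:
{"fn": "servo_tool", "kwargs": {
  "plan": [
    [0,[-1.2,0,-0.1],[0,1,-0.7]],
    [0,[-1.2,0,0],[0,0,0]],
    [0,[-1.5,0,0],[0,0,0]],
    [0,[-1.5,0,0],[0,0,0]]
  ]
}}

```text
time_s: 14.6
tool_pos: [0.4912, -0.0083, 0.239]
tool_rot: [179.8, -6.1, 94.1]
force: [2.8, 30.5, -7.3]
grip_width: 0.0235
```

```bash
python3 - <<'E'
from h import *
go((.489,-.0175,.248));x,r=ring()
ims=[]
for (c,e,bb,im) in r:
    u,v=(int(t) for t in e); v+=15; a=im[v-50:v+50,u-66:u+66]; ims.append(cv2.resize(a,(396,300),interpolation=cv2.INTER_CUBIC))
cv2.imwrite('pics/m5.png',np.hstack(ims))
E
```

```text
pos [ 0.4912 -0.0083  0.239 ] rot [179.84  -6.09  94.1 ] F [ 2.8 30.5 -7.3] q [-40.  -4.  42. 101.  -3.  82.   6.] w 0.0235
shift [-0.8  -0.28 -0.99] turn [-0.06 -6.1   4.09]
ring [0.4878 0.2067 0.2736] 0.0005 [(401, 105, 30, 22), (357, 259, 36, 30)]
```

View pics/m5.png

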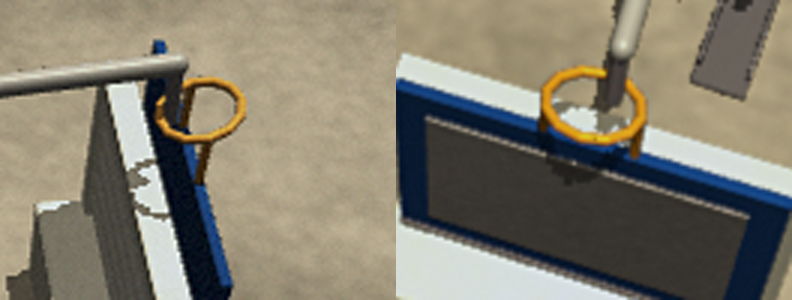

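Both views show the flap upright against the frame. A 30 N pull no longer moves the ring, so it is fully shut. (That was view 11.) Now I'll relax and centre the peg before lifting out.

Emit:
{"fn": "servo_tool", "kwargs": {
  "plan": [
    [0,[0.3,0,0],[0,-2,1.3]],
    [0,[0.3,0,0],[0,-2,1.3]],
    [0,[0.2,0,0],[0,-2,1.2]],
    [0,[0,0,0],[0,0,0]]
  ]
}}

```text
time_s: 15.03
tool_pos: [0.4894, 0.0059, 0.2383]
tool_rot: [-179.7, 0.1, 90.6]
force: [-0.4, 0.6, -1.5]
grip_width: 0.0236
```

```bash
python3 -c "
from h import *
go((.489,.0,.248));ring()"
```

```text
pos [0.4894 0.0059 0.2383] rot [-1.7973e+02  6.0000e-02  9.0650e+01] F [-0.4  0.6 -1.5] q [-43.  -4.  37. 101.   3.  83.  -5.] w 0.0236
shift [-0.59 -0.05 -0.97] turn [-0.27  0.06  0.65]
ring [0.4878 0.207  0.2735] 0.0006 [(401, 105, 30, 22), (357, 259, 36, 30)]
```

Emit:
{"fn": "servo_tool", "kwargs": {
  "plan": [
    [0,[0,0,-1],[-0.2,0,0.5]],
    [0,[0,0,-1],[0,0,0]],
    [0,[0,0,-1],[0,0,0]],
    [0,[0,0,0],[0,0,0]]
  ]
}}

```text
time_s: 15.47
tool_pos: [0.4894, -0.0016, 0.2717]
tool_rot: [-179.9, -0.0, 89.6]
force: [0.3, 0.3, -1.0]
grip_width: 0.0237
```

```bash
python3 -c "
from h import *
go((.489,.005,.33));ring()"
```

```text
pos [ 0.4894 -0.0016  0.2717] rot [-1.7994e+02 -2.0000e-02  8.9610e+01] F [ 0.3  0.3 -1. ] q [-43.  -5.  38.  98.   3.  86.  -6.] w 0.0237
shift [ 0.66 -0.05 -5.83] turn [-0.06 -0.02 -0.39]
ring [0.4878 0.207  0.2739] 0.0006 [(401, 105, 30, 22), (357, 259, 36, 30)]
```

Emit:
{"fn": "servo_tool", "kwargs": {
  "plan": [
    [0,[0.5,0,-0.8],[0,0,-0.3]],
    [0,[0.2,0,-1],[0,0,0]],
    [0,[0.2,0,-1.2],[0,0,0]],
    [0,[0,0,-1.5],[0,0,0]],
    [0,[0,0,-1.5],[0,0,0]],
    [0,[0,0,0],[0,0,0]]
  ]
}}

```text
time_s: 16.07
tool_pos: [0.4881, 0.0093, 0.3349]
tool_rot: [-179.7, 0.0, 90.0]
force: [0.3, 0.1, -1.1]
grip_width: 0.0238
```

```bash
python3 - <<'E'
from h import *
go((.5834,-.1779,.33));x,r=ring()
# pole attitude: bright tube axis in both views, compare with predicted
p=env.get_obs()['tool_pos']
ims=[]
for c,e,bb,im in r:
    S=3
    pr=proj(c,[p+[0,.202,.007],p+[0,.202,.055],p+[0,.06,.055],p+[0,-.17,.055]]); print(pr.round(1).tolist())
    u,v=pr[1].astype(int); a=cv2.resize(im[max(v-50,0):v+50,u-66:u+66],None,fx=S,fy=S,interpolation=cv2.INTER_CUBIC)
    for q in pr: cv2.circle(a,tuple(int(t) for t in (q-[u-66,max(v-50,0)]+.5)*S),3,(0,0,255),1)
    ims.append(cv2.resize(a,(396,300)))
cv2.imwrite('pics/m6.png',np.hstack(ims))
E
```

```text
pos [0.4881 0.0093 0.3349] rot [-179.72    0.     90.01] F [ 0.3  0.1 -1.1] q [-44.  -5.  37.  91.   3.  93.  -7.] w 0.0238
shift [-18.72   9.53   0.45] turn [-0.28  0.    0.01]
ring [0.4896 0.2063 0.2754] 0.0005 [(401, 105, 30, 22), (357, 259, 36, 26)]
[[424.4, 86.4], [429.9, 62.4], [342.7, 66.6], [199.3, 73.6]]
[[378.2, 250.9], [381.0, 230.7], [406.6, 160.2], [437.9, 74.0]]
```

Emit:
{"fn": "servo_tool", "kwargs": {
  "plan": [
    [0,[-1.2,0.4,0],[0,0,0]],
    [0,[-2,0.9,0],[0,0,0]],
    [0,[-2,1,0],[0,0,0]],
    [0,[-2,1,0],[0,0,0]],
    [0,[-2,1,0],[0,0,0]],
    [0,[-2,1,0],[0,0,0]],
    [0,[-2,1,0],[0,0,0]],
    [0,[-2,1,0],[0,0,0]],
    [0,[-2,1,0],[0,0,0]],
    [0,[-1,0.3,0],[0,0,0]],
    [0,[0,0,0],[0,0,0]]
  ]
}}

```text
time_s: 17.08
tool_pos: [0.5728, -0.175, 0.3189]
tool_rot: [-178.5, -0.0, 90.6]
force: [-0.4, -0.1, -1.5]
grip_width: 0.0236
```

```bash
python3 -c "
from h import *
go((.5834,-.1779,.02));ring()"
```

```text
pos [ 0.5728 -0.175   0.3189] rot [-1.785e+02 -1.000e-02  9.061e+01] F [-0.4 -0.1 -1.5] q [-25.  15.  50.  77. -11.  94.  24.] w 0.0236
shift [-0.31  1.84 29.85] turn [-1.5  -0.01  0.61]
ring [0.4896 0.2062 0.275 ] 0.0004 [(401, 105, 30, 22), (357, 259, 36, 26)]
```

Emit:
{"fn": "servo_tool", "kwargs": {
  "plan": [
    [0,[-0.3,0.5,1.5],[-0.7,0,0.3]],
    [0,[0,0.5,2.5],[-0.7,0,0.3]],
    [0,[0,0,3],[0,0,0]],
    [0,[0,0,3],[0,0,0]],
    [0,[0,0,3],[0,0,0]],
    [0,[0,0,3],[0,0,0]],
    [0,[0,0,3],[0,0,0]],
    [0,[0,0,3],[0,0,0]],
    [0,[0,0,2],[0,0,0]],
    [0,[0,0,0],[0,0,0]]
  ]
}}

```text
time_s: 18.02
tool_pos: [0.5831, -0.1519, 0.0704]
tool_rot: [179.7, -1.0, 91.4]
force: [-0.8, 0.6, -2.3]
grip_width: 0.0236
```

```bash
python3 -c "
from h import *
go((.5834,-.1779,.015))"
```

```text
pos [ 0.5831 -0.1519  0.0704] rot [179.71  -1.01  91.44] F [-0.8  0.6 -2.3] q [-25.  22.  46.  99. -18.  66.  28.] w 0.0236
shift [-2.7  -0.07  5.5 ] turn [ 0.27 -1.01  1.43]
```

Emit:
{"fn": "servo_tool", "kwargs": {
  "plan": [
    [0,[-0.9,0,1],[0.3,-1,0.7]],
    [0,[-0.9,0,1.2],[0,0,0.7]],
    [0,[-0.9,0,1.2],[0,0,0]],
    [0,[0,0,1],[0,0,0]],
    [0,[0,0,0],[0,0,0]],
    [0,[0,0,0],[0,0,0]]
  ]
}}

```text
time_s: 18.52
tool_pos: [0.5865, -0.1784, 0.026]
tool_rot: [179.7, 0.0, 90.2]
force: [0.2, -0.3, -1.1]
grip_width: 0.0234
```

```bash
python3 - <<'E'
from h import *
go((.5834,-.1779,.0))
p=env.get_obs()['tool_pos']
ims=[]
for n,(x0,y0,x1,y1) in(('scene',(110,195,340,290)),('side',(330,110,430,270))):
    c=env.read_camera(n); S=780/230 if n=='scene' else 3
    pr=proj(c,[p+[0,.202,.007],p+[0,.202,.055],p+[0,.06,.055],p+[0,-.19,.055],p+[.047,-.19,.007],p+[-.047,-.19,.007]])
    a=cv2.resize(c['image'][y0:y1,x0:x1],None,fx=S,fy=S,interpolation=cv2.INTER_CUBIC); a=a if n=='scene' else cv2.rotate(a,0) if 0 else a
    for q in pr: cv2.circle(a,tuple(int(t) for t in (q-[x0,y0]+.5)*S),4,(0,0,255),1)
    ims.append(a); print(n,pr.round(1).tolist(),a.shape)
b=cv2.rotate(ims[1],cv2.ROTATE_90_CLOCKWISE)[:275]
W=max(ims[0].shape[1],b.shape[1]); cv2.imwrite('pics/m7.png',np.vstack([cv2.copyMakeBorder(i,0,0,0,W-i.shape[1],cv2.BORDER_CONSTANT) for i in (ims[0],b)]))
E
```

```text
pos [ 0.5865 -0.1784  0.026 ] rot [1.7975e+02 3.0000e-02 9.0160e+01] F [ 0.2 -0.3 -1.1] q [-22.  26.  45. 100. -21.  62.  31.] w 0.0234
shift [ 0.05 -0.32  2.6 ] turn [0.25 0.03 0.16]
scene [[319.6, 238.4], [319.6, 225.6], [249.3, 229.9], [123.9, 237.4], [127.8, 269.8], [136.1, 230.9]] (322, 780, 3)
side [[347.0, 251.1], [347.7, 238.0], [367.6, 189.7], [396.1, 120.3], [376.9, 130.2], [411.7, 138.5]] (480, 300, 3)
```

View pics/m7.png

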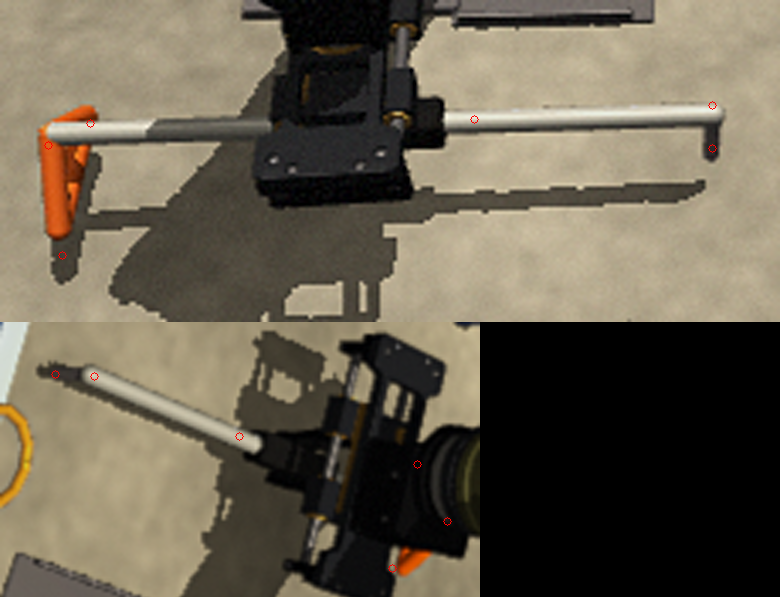

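The last view (number 12) shows the pole nose-down in the grip. The hook end is about 3 px lower and the handle end about 4 px higher than predicted in the scene view, which is roughly 3.7°. I'll pitch the tool to level the pole and check numerically by differencing against the first images.

Emit:
{"fn": "servo_tool", "kwargs": {
  "plan": [
    [0,[0.2,-0.3,0.3],[0.2,1.3,0]],
    [0,[0.2,0,0.4],[0,1.2,0]],
    [0,[0,0,0.4],[0,1.2,0]],
    [0,[0,0,0],[0,0,0]],
    [0,[0,0,0],[0,0,0]]
  ]
}}

```text
time_s: 19.03
tool_pos: [0.5855, -0.1727, 0.0169]
tool_rot: [179.7, -4.1, 90.3]
force: [-0.6, -0.1, -0.9]
grip_width: 0.0234
```

```bash
cat >> h.py <<'E'
def orange():
    # handle + hook-tip measures
    for n,(x0,y0,x1,y1) in(('scene',(110,215,160,290)),('side',(370,110,430,160))):
        for f in (cv2.imread(f'pics/{n}0.png'),env.read_camera(n)['image']):
            a=f[y0:y1,x0:x1]; m=cv2.inRange(cv2.cvtColor(a,cv2.COLOR_BGR2HSV),(3,150,70),(20,255,255)); pts=np.column_stack(np.nonzero(m)[::-1]).astype(np.float32)
            print(n,'orange bbox',cv2.boundingRect(pts),end=' ')
            if n=='scene':
                g=f.astype(int).min(2)
                for u in (260,290,305,315):   # tube: bright rows
                    col=g[205:260,u]; k=np.nonzero(col>165)[0]+205; print(u,(k.min(),k.max()) if len(k) else None,end=' ')
                print('dark peg rows',[int(g[r,317:324].min()) for r in range(228,262,2)],end='')
            print()
E
python3 -c "
from h import *
go((.5834,-.174,-.005),(180,-3.7,90));orange()"
```

```text
pos [ 0.5855 -0.1727  0.0169] rot [179.68  -4.11  90.28] F [-0.6 -0.1 -0.9] q [-18.  27.  43. 100. -25.  63.  35.] w 0.0234
shift [-0.28 -0.22  2.17] turn [ 0.3  -0.41  0.28]
scene orange bbox (18, 21, 16, 38) 260 (np.int64(234), np.int64(235)) 290 (np.int64(232), np.int64(233)) 305 (np.int64(231), np.int64(232)) 315 (np.int64(230), np.int64(232)) dark peg rows [118, 120, 110, 65, 30, 34, 30, 32, 32, 43, 112, 109, 116, 123, 118, 118, 120]
scene orange bbox (16, 17, 18, 39) 260 (np.int64(228), np.int64(230)) 290 (np.int64(226), np.int64(228)) 305 (np.int64(225), np.int64(227)) 315 (np.int64(224), np.int64(226)) dark peg rows [72, 28, 36, 38, 40, 35, 81, 126, 130, 131, 46, 49, 134, 138, 136, 138, 140]
side orange bbox (8, 19, 35, 19) 
side orange bbox (0, 24, 44, 25)
```

Emit:
{"fn": "servo_tool", "kwargs": {
  "plan": [
    [0,[-0.1,-0.2,0.5],[0.3,-0.8,0.2]],
    [0,[0,0,0.4],[0,0,0]],
    [0,[0,0,0.3],[0,0,0]],
    [0,[0,0,0],[0,0,0]]
  ]
}}

```text
time_s: 19.47
tool_pos: [0.5838, -0.1719, 0.0042]
tool_rot: [180.0, -3.2, 90.2]
force: [-0.1, -0.6, -1.9]
grip_width: 0.0236
```

```bash
python3 -c "
from h import *
go((.5834,-.174,-.005),(180,-3.2,90));orange()"
```

```text
pos [ 0.5838 -0.1719  0.0042] rot [179.97  -3.2   90.18] F [-0.1 -0.6 -1.9] q [-18.  28.  43. 101. -25.  62.  34.] w 0.0236
shift [-0.27 -0.04  0.91] turn [ 0.02 -0.    0.18]
scene orange bbox (18, 21, 16, 38) 260 (np.int64(234), np.int64(235)) 290 (np.int64(232), np.int64(233)) 305 (np.int64(231), np.int64(232)) 315 (np.int64(230), np.int64(232)) dark peg rows [118, 120, 110, 65, 30, 34, 30, 32, 32, 43, 112, 109, 116, 123, 118, 118, 120]
scene orange bbox (19, 18, 17, 39) 260 (np.int64(231), np.int64(233)) 290 (np.int64(229), np.int64(232)) 305 (np.int64(228), np.int64(231)) 315 (np.int64(228), np.int64(230)) dark peg rows [180, 152, 64, 35, 37, 37, 35, 35, 129, 43, 49, 53, 134, 141, 137, 137, 135]
side orange bbox (8, 19, 35, 19) 
side orange bbox (35, 27, 9, 11)
```

Emit:
{"fn": "servo_tool", "kwargs": {
  "plan": [
    [0,[-0.4,0,0.4],[0,0,0.1]],
    [0,[0,0,0.3],[0,0,0]],
    [0,[0,0,0.2],[0,0,0]],
    [0,[0,0,0],[0,0,0]]
  ]
}}

```text
time_s: 19.9
tool_pos: [0.5849, -0.1764, -0.0046]
tool_rot: [179.9, -3.2, 90.1]
force: [-1.1, 0.9, 0.3]
grip_width: 0.0238
```

```bash
python3 -c "
from h import *
go((.5834,-.174,-.007),(180,-3.2,90));orange()"
```

```text
pos [ 0.5849 -0.1764 -0.0046] rot [179.86  -3.15  90.08] F [-1.1  0.9  0.3] q [-18.  29.  43. 101. -25.  61.  35.] w 0.0238
shift [ 0.23 -0.15  0.25] turn [0.13 0.05 0.08]
scene orange bbox (18, 21, 16, 38) 260 (np.int64(234), np.int64(235)) 290 (np.int64(232), np.int64(233)) 305 (np.int64(231), np.int64(232)) 315 (np.int64(230), np.int64(232)) dark peg rows [118, 120, 110, 65, 30, 34, 30, 32, 32, 43, 112, 109, 116, 123, 118, 118, 120]
scene orange bbox (18, 20, 17, 39) 260 (np.int64(234), np.int64(236)) 290 (np.int64(233), np.int64(235)) 305 (np.int64(232), np.int64(234)) 315 (np.int64(231), np.int64(234)) dark peg rows [137, 131, 136, 113, 50, 40, 36, 36, 38, 38, 50, 57, 132, 140, 142, 136, 135]
side orange bbox (8, 19, 35, 19) 
side orange bbox (34, 28, 9, 11)
```

Emit:
{"fn": "servo_tool", "kwargs": {
  "plan": [
    [0,[0,0,0.1],[0,0.5,0]],
    [0,[0,0,0.2],[0,0,0]],
    [0,[0,0,0.2],[0,0,0]],
    [0,[0,0,0],[0,0,0]]
  ]
}}

```text
time_s: 20.33
tool_pos: [0.5859, -0.1765, -0.0066]
tool_rot: [179.8, -3.8, 90.0]
force: [-0.6, 0.3, 0.0]
grip_width: 0.0236
```

```bash
python3 -c "
from h import *
go((.5834,-.174,-.007),(180,-3.2,90));orange()"
```

```text
pos [ 0.5859 -0.1765 -0.0066] rot [179.75  -3.78  90.04] F [-0.6  0.3  0. ] q [-17.  29.  42. 101. -26.  61.  36.] w 0.0236
shift [ 0.24 -0.25  0.05] turn [ 0.25 -0.58  0.03]
scene orange bbox (18, 21, 16, 38) 260 (np.int64(234), np.int64(235)) 290 (np.int64(232), np.int64(233)) 305 (np.int64(231), np.int64(232)) 315 (np.int64(230), np.int64(232)) dark peg rows [118, 120, 110, 65, 30, 34, 30, 32, 32, 43, 112, 109, 116, 123, 118, 118, 120]
scene orange bbox (17, 21, 17, 39) 260 (np.int64(235), np.int64(237)) 290 (np.int64(234), np.int64(236)) 305 (np.int64(233), np.int64(235)) 315 (np.int64(232), np.int64(235)) dark peg rows [133, 132, 134, 130, 82, 31, 36, 40, 40, 35, 47, 129, 131, 138, 138, 138, 137]
side orange bbox (8, 19, 35, 19) 
side orange bbox (34, 28, 9, 10)
```

Emit:
{"fn": "servo_tool", "kwargs": {
  "plan": [
    [0,[0,0,0.2],[0.2,0,0]],
    [0,[0,0,0],[0,0,0]],
    [0.4,[0,0,0],[0,0,0]],
    [0.7,[0,0,0],[0,0,0]],
    [1,[0,0,0],[0,0,0]],
    [1,[0,0,0],[0,0,0]],
    [1,[0,0,0],[0,0,0]],
    [1,[0,0,0],[0,0,0]],
    [1,[0,0,0],[0,0,0]],
    [1,[0,0,0],[0,0,0]],
    [1,[0,0,0],[0,0,0]],
    [1,[0,0,0],[0,0,0]]
  ]
}}

```text
time_s: 21.43
tool_pos: [0.5865, -0.1762, -0.0083]
tool_rot: [179.9, -3.8, 90.1]
force: [0.2, -1.4, 0.5]
grip_width: 0.0818
```

```bash
python3 -c "
from h import *
go((.5834,-.174,.2));orange()"
```

```text
pos [ 0.5865 -0.1762 -0.0083] rot [179.9   -3.81  90.08] F [ 0.2 -1.4  0.5] q [-17.  29.  42. 100. -26.  61.  36.] w 0.0818
shift [  1.6   -0.27 -20.77] turn [ 0.1  -3.81  0.07]
scene orange bbox (18, 21, 16, 38) 260 (np.int64(234), np.int64(235)) 290 (np.int64(232), np.int64(233)) 305 (np.int64(231), np.int64(232)) 315 (np.int64(230), np.int64(232)) dark peg rows [118, 120, 110, 65, 30, 34, 30, 32, 32, 43, 112, 109, 116, 123, 118, 118, 120]
scene orange bbox (17, 22, 17, 38) 260 (np.int64(235), np.int64(238)) 290 (np.int64(234), np.int64(236)) 305 (np.int64(233), np.int64(235)) 315 (np.int64(232), np.int64(235)) dark peg rows [136, 132, 131, 115, 93, 33, 36, 37, 40, 33, 43, 127, 135, 138, 137, 135, 137]
side orange bbox (8, 19, 35, 19) 
side orange bbox (34, 28, 8, 10)
```

Emit:
{"fn": "servo_tool", "kwargs": {
  "plan": [
    [1,[0,0,-0.6],[0,0,0]],
    [1,[0,0,-1],[0,0,0]],
    [1,[0,0,-1.5],[0,0,0]],
    [1,[0,0,-2],[0,0,0]],
    [1,[0,0,-2.5],[0,0,0]],
    [1,[0,0,-3],[0,0,0]],
    [1,[0,0,-3],[0,0,0]],
    [1,[0,0,-4],[0,0,0]],
    [1,[0,0,-4],[0,0,0]],
    [1,[0,0,-4],[0,0,0]],
    [1,[0,0,-4],[0,0,0]],
    [1,[0,0,-4],[0,0,0]],
    [1,[0,0,-4],[0,0,0]],
    [1,[0,0,0],[0,0,0]],
    [1,[0,0,0],[0,0,0]]
  ]
}}

```text
time_s: 22.78
tool_pos: [0.5804, -0.2049, 0.3917]
tool_rot: [179.6, -3.6, 89.8]
force: [0.3, 0.7, -0.1]
grip_width: 0.0871
```

```bash
python3 - <<'E'
from h import *
go((.5834,-.174,.3)); orange(); ring()
for n,(x0,y0,x1,y1) in (('scene',(265,280,335,345)),('side',(260,180,312,245))):
    A=cv2.imread(f'pics/{n}0.png'); B=env.read_camera(n)['image']; cv2.imwrite(f'pics/{n}9.png',B)
    d=cv2.absdiff(A,B).max(2); print(n,'cat diff px>40:',int((d[y0:y1,x0:x1]>40).sum()))
E
```

```text
pos [ 0.5804 -0.2049  0.3917] rot [179.55  -3.6   89.75] F [ 0.3  0.7 -0.1] q [-16.  18.  50.  66. -18. 103.  28.] w 0.0871
shift [2.51 0.21 9.35] turn [ 0.45 -3.6  -0.26]
scene orange bbox (18, 21, 16, 38) 260 (np.int64(234), np.int64(235)) 290 (np.int64(232), np.int64(233)) 305 (np.int64(231), np.int64(232)) 315 (np.int64(230), np.int64(232)) dark peg rows [118, 120, 110, 65, 30, 34, 30, 32, 32, 43, 112, 109, 116, 123, 118, 118, 120]
scene orange bbox (17, 22, 16, 39) 260 (np.int64(236), np.int64(237)) 290 (np.int64(234), np.int64(235)) 305 (np.int64(233), np.int64(235)) 315 (np.int64(232), np.int64(234)) dark peg rows [124, 116, 122, 107, 85, 32, 28, 35, 28, 35, 37, 114, 122, 126, 126, 123, 123]
side orange bbox (8, 19, 35, 19) 
side orange bbox (8, 18, 34, 19) 
ring [0.4896 0.2062 0.2751] 0.0003 [(401, 105, 30, 22), (357, 259, 36, 26)]
scene cat diff px>40: 0
side cat diff px>40: 0
```

```bash
python3 -c "
from h import *
print(env.sign_off())"
```

```text
the job is handed in; nothing more can be done
None
```

I hooked the pole into the ring eye, pulled the flap shut, unhooked it, set the pole back standing on the bench, and handed the job in at about 23 s of the 64 s. No verdict came back.

**What went wrong on the way**
- The first grasp closed on nothing. The real fingertips sit about 38 mm short of the reported TCP, so I re-gripped lower and got a 23.8 mm opening on the 24 mm grip.
- Confirming the flap was on its stop took a pull reading about 30 N, more than needed. It left the pole tilted about 3–4° nose-down in the grip, so I levelled it before setting it down.

**Last checks, after backing off**
- **Flap:** the eye measures (0.490, 0.206, 0.275), at the shut height of 0.275 m. It did not move under the 30 N pull, nor after unhooking. From the starting pose I had expected about y = 0.2015, a 5 mm disagreement that I put down to the error in that first estimate.
- **Pole:** the handle and hook appear within 1–2 pixels of the first pictures, about 3 mm off the original spot and level. This last check was numeric only, because I had used all 12 views.
- **Cat:** no changed pixels around it in either camera.
- **Gripper:** open, well above everything, with no contact force.

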